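Trip the hidden tray catch of a bench tester

ROBOT

A 6-joint arm with a two-finger parallel gripper is mounted at the origin on the work surface. World frame = base frame: x ahead of the robot, y to its left, z up, the work surface at z = 0. Lengths are in mm, angles in rad, forces in N, time in s.
With the tool pointing down it reaches from about 350 to 975 mm from the base axis. Payload 7.1 kg.
Tool frame: the origin (TCP) lies on the front face of the gripper's body, between the roots of the fingers; the fingertips stand 80 mm ahead of it and the grasp point (between the pads) lies 61 mm ahead of it (env.tips_ahead is the distance from the TCP to the fingertips, in mm); z points along the fingers, y is the direction in which the jaws open and shut (so a half turn about z gives the same grasp; the last joint's range is limited). The gripper opens to 88 mm and grips with 3 to 60 N. Pads are 20 mm wide; open, the fingers measure 115 mm over their backs; the gripper's body (75 mm by 178 mm) begins 61 mm behind the grasp point.
Start: joints at [1.296, 0.423, 1.63, -0, 1.089, -0.019], TCP at [158.106, 604.655, 302.675] pointing down, gripper open.
Joint ranges: [-3, 3], [-0.9, 2.11], [0.09, 2.58], [-1.31, 4.45], [0.11, 2.69], [-2.54, 2.54]. Speed limits (rad/s): [2.39, 2.39, 3.01, 3.14, 3.14, 3.14].

INTERFACE

Orientations are given as a unit quaternion [x, y, z, w].
In Python, from station import env, set_gripper, viewer, workorder gives the robot as it stands. Calls block until the motion is done:
- env.reach(position, orientation): joint-space move of the TCP to a pose.
- env.move_l(position, rot=None, rate=150, f_stop=None): straight line of the TCP; rot=None keeps the orientation; rate is the mean speed in mm/s. With f_stop (N) it stops when the force on the tool has changed by that much, and returns True; else False.
- env.move_joints(angles): joint-space move.
- set_gripper(opening): finger opening in mm; the grip force is fixed at half the most; returns when the fingers have stopped.
- env.hold(seconds).
- env.ik(position, orientation): joint angles nearest the present ones, or None.
- env.read_state(): the state.
- viewer.camera(name): name is "side" or "top" or "wrist"; returns the picture (480x640x3 uint8, blue, green, red); there is no depth.
- viewer.camera_params(name): a dict with "fx", "fy", "cx", "cy" (pixels), "pose" (4x4, takes a point from camera to world coordinates); the wrist camera has in their place "tool_from_camera" (4x4, takes a point from camera to tool coordinates, whose origin is the TCP and whose axes are the flange's). Camera axes: x right, y up, looking along -z (the intrinsics and any distortion apply to the point x, -y, -z); pixel columns grow to the right and rows downward; lengths in mm; the calibration is good to about 2 mm. The wrist camera is an equidistant fisheye: a pixel r from the principal point sees the ray r / f radians off the axis. A picture is of the moment at which its call begins: read the wrist's pose just before it. camera_params takes no time and is no camera call.
A pose or a line that the arm cannot do raises env.IKError and nothing moves.
- workorder.sign_off(): hands the job in, once; it reports no verdict.
The state is a dict: "time_s": time; "qpos": joint angles; "dq": joint speeds; "tau": joint torques, N m; "tool_pos": TCP position; "orientation": TCP orientation; "force": force on the tool from outside, world axes, zero at the start; "wrist_torque": the same for the moment, N m; "width": finger opening in mm.
Only numpy, scipy, OpenCV 4.12 (cv2) and the standard library are available. Lean on these libraries where they do the work, as an engineer would, in place of code of your own. Each camera call takes 0.05 s, during which the arm holds its last target. There are 200 camera calls.

TASK

The tray of the grey bench tester is locked by a hidden spring catch. Take the long thin release rod from the wooden rack and push it down through the small hole in the tester's top until the tray springs out; when you are finished, the rod must stand upright in a hole of the rack again and the tray must be pulled out all the way. Leave the two other rods standing in the rack, and do not knock the other things on the bench about.

Things in the scene. Friction and masses are not known exactly. Their poses are not given: they have to be found in the camera images.
- tester: Grey painted steel bench tester fixed to the bench, 240 x 240 x 118 mm high, with a black console 70 mm deep rising to 145 mm on the far part of its top. Origin: centre of its underside. Its x axis points from the front (the tray side, turned roughly to the robot) to the back, z up. The tray slides out along its -x.
- release_hole (a point): Centre of the mouth of the release hole, 14 mm wide, in a square steel plate (46 mm wide, 3 mm thick) on the tester's top near its front left corner (at its x = -70, y = +85 mm), 118 mm above the bench. Axes as the tester's: z up, out of the hole. The hole is clear for 75 mm below the mouth; there lies the spring catch, 26 mm wide, hidden.
- latch (a joint): How far the hidden catch is pushed down, 0 (its top is 75 mm below the hole's mouth) to 0.020 m. It frees the tray at about 0.008 to 0.010 (rod tip 83 to 85 mm below the mouth). It takes 3 N at first, up to 7 N; a spring returns it to 0.
- tray (a joint): How far the tray is out, 0 (shut and locked) to 0.100 m (its stop). When the catch is tripped a spring pushes it out by itself to about 0.050; from there it slides freely against about 1 N of friction and stays where it is left.
- tray_handle (a point): Middle of the tray's pull: a level steel bar 10 mm thick and 96 mm long on two arms, parallel to the tester's front, 45 mm in front of the tray's front panel (so a finger fits behind it) and 86 mm above the bench; the tester's top is 29 mm higher. Moves with the tray. Axes as the tester's: the tray is pulled along -x.
- release_rod: The right rod: a thin steel shaft 8 mm thick and 92 mm long, a collar 30 mm wide and 6 mm thick, then a round black handle 20 mm thick, straight for 46 mm, with a domed top 10 mm more; about 100 g. Origin: tip of the shaft; z to the handle. It hangs upright by its collar in one of the rack's three holes; the middle of its handle is 121 mm above the tip.
- rod_tip (a point): Tip of the release rod's shaft.
- rod_collar (a point): Underside of the release rod's collar, 92 mm from the tip; rests on the rack's top.
- rack: Plywood rack fixed to the bench, 90 x 220 x 105 mm high, open at front and back. Origin: centre of its underside; the row of three holes runs along its y axis. z up.
- rack_top (a point): Middle of the rack's top surface, 105 mm above the bench, at the mouth of the middle hole. The three holes, 18 mm wide, are at y = -65, 0 and +65 mm from it in the rack's frame, clear for 97 mm below the top.
- thick_punch: A wrong rod: 15 mm thick and 88 mm long shaft, 30 mm collar, square handle 28 mm wide and 46 mm high; too thick for the release hole. Stays in the rack. Origin: its tip.
- short_rod: A wrong rod: 8 mm thick and only 50 mm long shaft, 30 mm collar, square handle 24 mm wide and 30 mm high; too short to reach the catch. Stays in the rack. Origin: its tip.
- spray_can: Bystander: steel can 64 mm wide, 150 mm high, standing.
- screwdriver: Bystander: screwdriver 200 mm long lying near the robot.
- wrench: Bystander: wrench 200 mm long lying at the far left.
- mug: Bystander: white mug 80 mm wide, 95 mm high, at the right.
- bearing: Bystander: steel bearing ring 80 mm wide, 23 mm high, at the right.
- jar: Bystander: jar 72 mm wide, 100 mm high, at the right.
- oil_filter: Bystander: white oil filter 76 mm wide, 92 mm high, at the far left.
Mind the look-alikes: they are no part of the job. What is shaped like the release_rod but purple is not meant. There is more than one size of the rack; the one meant has the size given above.

How it is judged:
By the outcome, as a careful person would: the job done as asked, in the order asked, and still so for the second after the job is handed in, with the robot touching nothing.
It also fails if it takes over 61 s, if anything falls off the work surface, if the arm or the gripper's body presses on something with over 40 N, if the wrist force passes 120 N, or if a joint passes its speed limit or range.

## Working session

There is one attempt and no reset: what is moved stays moved. The work goes in short steps, each a Python script; the robot and the scene stay as the last script left them, time stands still between calls to the robot, and variables do not carry over. Pictures are saved under pics/ and viewed, about 8 in all and at most 12, crops included, and the job is handed in when it is done.

```bash
ls; mkdir -p pics
python3 - <<'E'
from station import env,set_gripper,viewer,workorder
import cv2
for n in("top","side","wrist"):
    im=viewer.camera(n); cv2.imwrite(f"pics/{n}0.png",im); p=viewer.camera_params(n); print(n,p)
print(env.read_state())
E
```

```text
pics
top {'fx': 584.0616496036329, 'fy': 584.0616496036329, 'cx': 324.96143838778937, 'cy': 244.84147769532976, 'pose': array([[ 4.39927801e-03,  9.97422535e-01, -7.16165688e-02,
         3.76083836e+02],
       [-9.99911087e-01,  3.48609039e-03, -1.28710683e-02,
        -8.22710893e+01],
       [-1.25882318e-02,  7.16668246e-02,  9.97349188e-01,
         1.52438985e+03],
       [ 0.00000000e+00,  0.00000000e+00,  0.00000000e+00,
         1.00000000e+00]])}
side {'fx': 525.7543595259489, 'fy': 525.7543595259489, 'cx': 320.84901295485645, 'cy': 237.65541087497908, 'pose': array([[-9.94827525e-01,  6.40290232e-02, -7.88573326e-02,
         3.65691858e+02],
       [-1.00678356e-01, -7.24644407e-01,  6.81728943e-01,
         8.31221601e+02],
       [-1.34930867e-02,  6.86141944e-01,  7.27342539e-01,
         1.06337970e+03],
       [ 0.00000000e+00,  0.00000000e+00,  0.00000000e+00,
         1.00000000e+00]])}
wrist {'fx': 371.64829954431775, 'fy': 371.64829954431775, 'cx': 322.3567040797929, 'cy': 234.10435719992918, 'tool_from_camera': array([[ 2.03064215e-04,  9.64480293e-01,  2.64154
[... 263 characters left out ...]

         1.00000000e+00]])}
{'time_s': 0.15, 'qpos': array([ 1.29600858e+00,  4.23668664e-01,  1.63050686e+00,  3.67936105e-05,
        1.08862516e+00, -1.90172389e-02]), 'dq': array([-0.00179109, -0.00379504, -0.00357045,  0.00016041,  0.00011721,
       -0.00204663]), 'tau': array([-2.16473059e-04, -5.44984031e+01, -2.73919737e+01,  6.44337502e-02,
        2.04486831e-02, -9.29877820e-05]), 'tool_pos': array([158.00412862, 604.34192675, 302.08110409]), 'orientation': array([ 1.27545402e-01,  9.91832549e-01, -5.95125944e-04, -1.04531500e-04]), 'force': array([-0.64837279,  1.01323186, -0.47304976]), 'wrist_torque': array([-0.01102536,  0.03012075, -0.02456866]), 'width': 87.46573134115208}
```

View pics/top0.png

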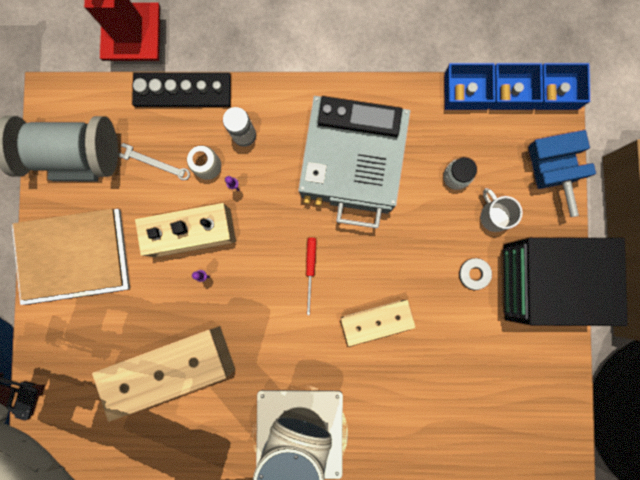

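View pics/side0.png

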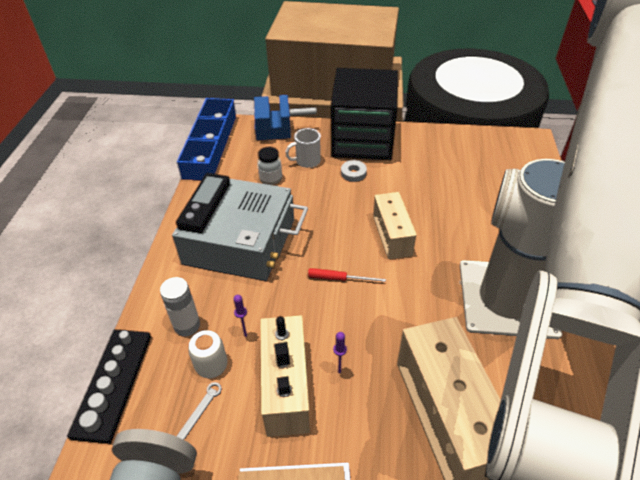

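The top view shows the rod rack at about (184,228), with the release rod at (207,224) in its right-hand hole. Purple decoys stand at (232,183) and (200,275). The tester's hole plate is at (315,173) and its pull at (358,225). I'll get rough positions from these and then look with the wrist camera.

```bash
cat > h.py <<'E'
from station import env,set_gripper,viewer,workorder
import numpy as np,cv2
from scipy.spatial.transform import Rotation as R
def fixed_ray(n,u,v):
    p=viewer.camera_params(n);T=p['pose']
    d=T[:3,:3]@np.array([(u-p['cx'])/p['fx'],-(v-p['cy'])/p['fy'],-1]);return T[:3,3],d
def at_z(o,d,z): return o+d*(z-o[2])/d[2]
def px(n,u,v,z): return at_z(*fixed_ray(n,u,v),z)
def wrist_ray(pos,q,u,v):
    p=viewer.camera_params('wrist');T=p['tool_from_camera']
    a=np.array([u-p['cx'],v-p['cy']]);r=np.hypot(*a);th=r/p['fx']
    c=np.array([*(a/max(r,1e-9)*np.sin(th)),np.cos(th)])*[1,-1,-1]
    Rw=R.from_quat(q).as_matrix()
    return Rw@(T[:3,:3]@np.array(c))+0, Rw@T[:3,3]+pos
def wpx(pos,q,u,v,z):
    d,o=wrist_ray(np.array(pos),q,u,v);return at_z(o,d,z)
def down(yaw): # tool down, tool x axis at world angle yaw
    c,s=np.cos(yaw),np.sin(yaw)
    return R.from_matrix(np.array([[c,s,0],[s,-c,0],[0,0,-1]])).as_quat()
def shot(n,f,crop=None,k=1):
    s=env.read_state();im=viewer.camera(n);cv2.imwrite('pics/full_'+f,im)
    if crop: x,y,w,h=crop;im=im[y:y+h,x:x+w]
    cv2.imwrite('pics/'+f,cv2.resize(im,None,fx=k,fy=k,interpolation=cv2.INTER_CUBIC))
    print(f,s['time_s'],s['tool_pos'].round(1).tolist(),s['orientation'].round(5).tolist());return s
E
python3 - <<'E'
from h import *
for nm,u,v,z in [('rod top',207,224,167),('mid',179,228,150),('left',153,234,150),('rackTL',136,220,105),('rackTR',226,205,105),('rackBR',231,238,105),('hole',315,173,118),('pullL',339,221,86),('pullR',379,226,86),('tFL',300,194,118),('tFR',394,210,118),('tBL',316,97,118),('purp1',232,183,150),('purp2',200,275,150)]:
    print(nm,px('top',u,v,z).round(0))
print('side rod',px('side',281,322,167),'hole',px('side',247,237,118))
s=env.read_state(); print(R.from_quat(s['orientation']).as_matrix().round(3))
a=cv2.imread('pics/top0.png');b=cv2.imread('pics/side0.png')
c=cv2.resize(a[170:290,120:250],None,fx=3,fy=3,interpolation=2);d=cv2.resize(a[90:235,290:415],None,fx=3,fy=3,interpolation=2)
m=np.zeros((435,790,3),np.uint8);m[:360,:390]=c;m[:435,400:775]=d;cv2.imwrite('pics/crop0.png',m)
E
```

```text
rod top [522. 212. 167.]
mid [514. 282. 150.]
left [499. 343. 150.]
rackTL [538. 400. 105.]
rackTR [575. 179. 105.]
rackBR [494. 166. 105.]
hole [652. -39. 118.]
pullL [539. -98.  86.]
pullR [ 527. -197.   86.]
tFL [601.  -3. 118.]
tFR [ 562. -231.  118.]
tBL [842. -40. 118.]
purp1 [622. 158. 150.]
purp2 [402. 230. 150.]
side rod [520.00576561 233.36727425 167.        ] hole [650.99666253 -40.96250534 118.        ]
[[-0.967  0.253 -0.   ]
 [ 0.253  0.967 -0.001]
 [ 0.    -0.001 -1.   ]]
```

View pics/crop0.png

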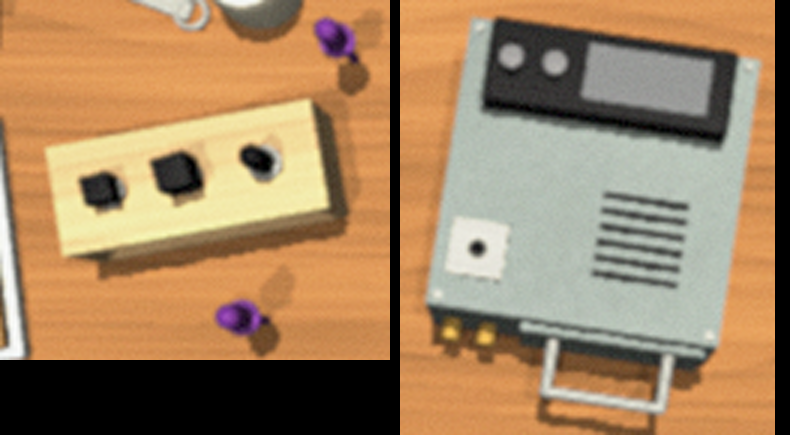

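Rough poses: the rack is yawed about +9.5° with the rod near (520,217), and the tester about -9.7° with its hole near (652,-39). Next I'll take wrist views above both.

Run:
```python
from h import *
env.reach([650,-39,320],down(np.deg2rad(80.3))); shot('wrist','w_tester.png',(60,0,520,480),1.2)
env.reach([520,218,330],down(np.deg2rad(99.5))); shot('wrist','w_rack.png',(60,0,520,480),1.2)
print(env.read_state()['qpos'].round(2))
```

```text
w_tester.png 3.0 [650.0, -38.1, 320.0] [0.76396, 0.64527, 3e-05, -7e-05]
w_rack.png 4.1583 [520.6, 217.5, 330.1] [0.64641, 0.76299, 0.00013, 0.00025]
[ 0.37  0.3   1.74 -0.    1.1   0.21]
```

View pics/w_tester.png

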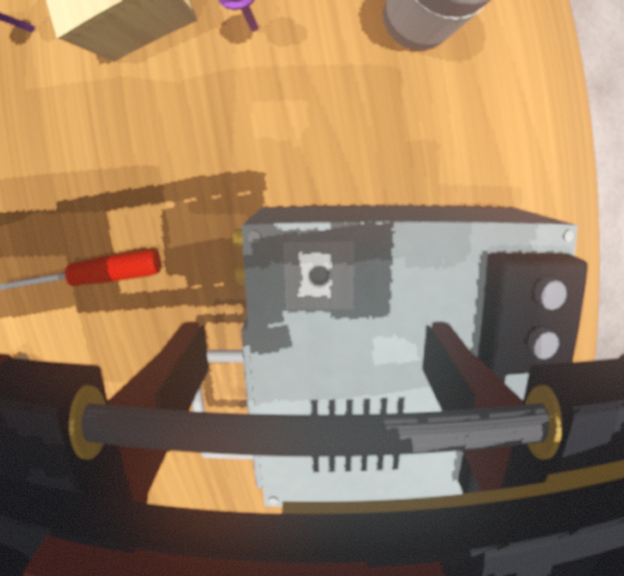

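View pics/w_rack.png

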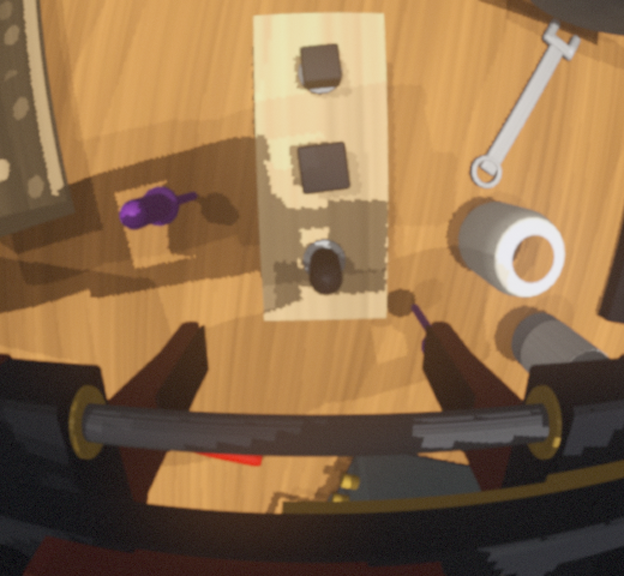

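The wrist rack view shows the collar centred at about (324,262) in the crop, the handle dome at (325,277) and rack corners at (265,320), (387,317), (253,15) and (384,13). In the tester view the hole is at (319,275) and the tester corners are at (246,225), (575,224) and (268,503).

Run:
```python
from h import *
P={'t':([650.0,-38.1,320.0],[0.76396,0.64527,3e-05,-7e-05]),'r':([520.6,217.5,330.1],[0.64641,0.76299,0.00013,0.00025])}
for k,nm,u,v,z in [('r','collar',324,262,111),('r','dome',325,277,157),('r','c1',265,320,105),('r','c2',387,317,105),('r','c3',253,15,105),('r','c4',384,13,105),('r','punch',324,166,155),('t','hole',319,275,118),('t','FL',246,225,115),('t','BL',575,224,115),('t','FR',268,503,115),('t','barL',207,357,86)]:
    print(k,nm,wpx(*P[k],u/1.2+60,v/1.2,z).round(1))
# enlarged crop
a=cv2.imread('pics/full_w_tester.png')[150:310,220:420];b=cv2.imread('pics/full_w_rack.png')[150:310,220:420]
a,b=[cv2.resize(i,None,fx=3.9,fy=3.5,interpolation=2)[:560,:780] for i in (a,b)]
a=cv2.imread('pics/full_w_tester.png')[180:280,290:365];b=cv2.imread('pics/full_w_rack.png')[180:280,290:365]
cv2.imwrite('pics/crop1.png',np.hstack([cv2.resize(i,None,fx=5,fy=5,interpolation=2) for i in (a,b)]))
```

```text
r collar [525.5 222.4 111. ]
r dome [524.9 223.8 157. ]
r c1 [490.3 170.7 105. ]
r c2 [579.  187.8 105. ]
r c3 [448.2 387.3 105. ]
r c4 [537.3 404.1 105. ]
r punch [513.4 288.  155. ]
t hole [651.7 -39.1 118. ]
t FL [610.1   1.5 115. ]
t BL [843.3 -32.6 115. ]
t FR [ 575.1 -232.8  115. ]
t barL [551.5 -99.1  86. ]
```

View pics/crop1.png

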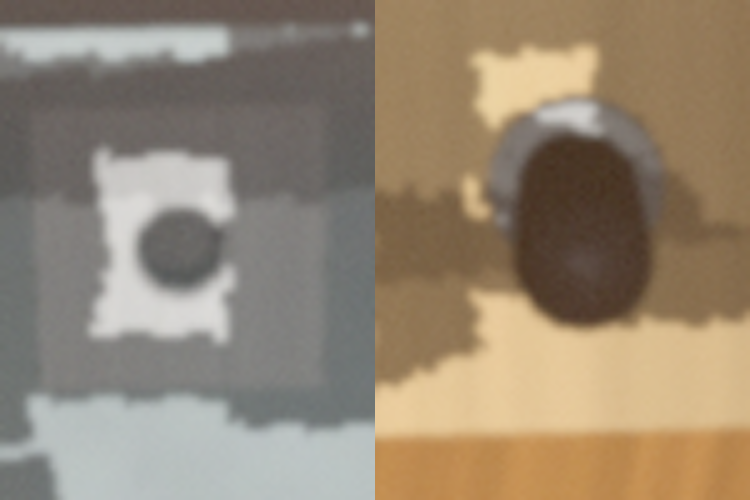

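Rack corners and collar agree that the rod stands at about (525.7,223.4), rack yaw 11.0°. The hole is at (652,-39.2), tester yaw -8.4°. Now I'll grasp and check with the wrist camera.

Run:
```python
from h import *
q=down(np.deg2rad(101));p=[525.7,223.4]
set_gripper(50)
env.reach([*p,290],q)
print(env.move_l([*p,196],rate=120,f_stop=15), env.read_state()['force'].round(1))
set_gripper(0); s=env.read_state();print(s['width'],s['force'].round(1),s['tool_pos'].round(1))
env.move_l([*p,345],rate=200); s=env.read_state();print(s['width'],s['force'].round(1))
q2=down(np.deg2rad(81.6)); env.reach([652,-39.2,345],q2); s=env.read_state();print(s['time_s'],s['tool_pos'].round(1),s['width'])
env.move_l([652,-39.2,118+183+12],rate=120)
shot('wrist','w_ins.png',(220,150,200,150),3); shot('side','s_ins.png',(200,160,120,120),4)
a=cv2.imread('pics/w_ins.png');b=cv2.imread('pics/s_ins.png');b=cv2.resize(b,(450,450));a=cv2.resize(a,(350,263))
```

```text
False [1.  0.1 0.5]
19.556876729912805 [-0.  -0.3  3.4] [525.8 223.5 196.2]
19.60701447442763 [-0.1 -0.9 -2.4]
8.775 [651.7 -38.1 344.6] 19.331369357760224
w_ins.png 9.1917 [651.8, -38.2, 312.7] [0.75654, 0.65395, -0.00037, -0.00042]
s_ins.png 9.2417 [652.2, -38.4, 313.4] [0.75663, 0.65384, 0.00012, 0.0001]
```

View pics/w_ins.png

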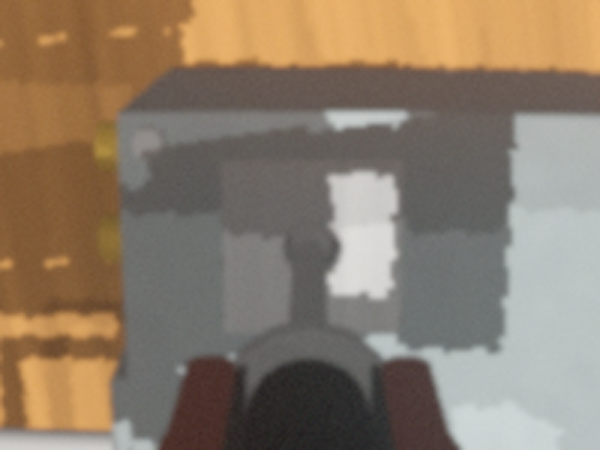

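View pics/s_ins.png

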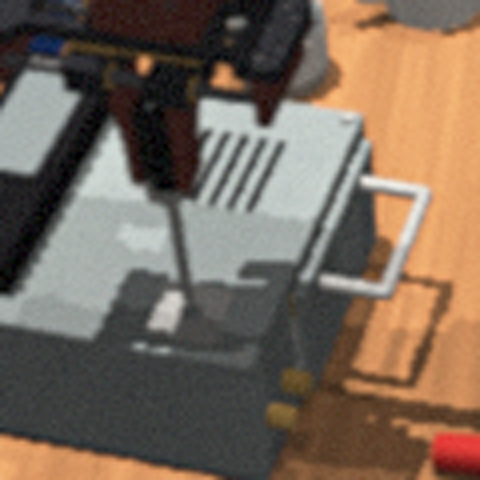

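The rod is held upright. The hole is at (313,248) in the crop with the shaft just below it and its axis at column ~309. I'll compute the fine offset.

Run:
```python
from h import *
s=shot('wrist','w_ins2.png',(290,190,80,75),10)
print(wpx(s['tool_pos'],s['orientation'],220+313/3,150+248/3,118))
# project expected tip
p=viewer.camera_params('wrist');T=np.linalg.inv(p['tool_from_camera'])
for h in (183,170,150,110):
    c=T[:3,:3]@[0,0,h]+T[:3,3];c=c*[1,-1,-1];th=np.arccos(c[2]/np.linalg.norm(c));d=c[:2]/np.hypot(*c[:2])*th*p['fx']
    print(h,(d+[p['cx'],p['cy']]).round(1), ((d+[p['cx'],p['cy']]-[290,190])*10).round(0))
```

```text
w_ins2.png 9.2917 [652.4, -38.7, 313.8] [0.75674, 0.65371, 0.00041, 0.00038]
[652.63736829 -40.98267249 118.        ]
183 [323.9 234.2] [339. 442.]
170 [323.9 239.1] [339. 491.]
150 [324.  247.6] [340. 576.]
110 [324.3 269.3] [343. 793.]
```

View pics/w_ins2.png

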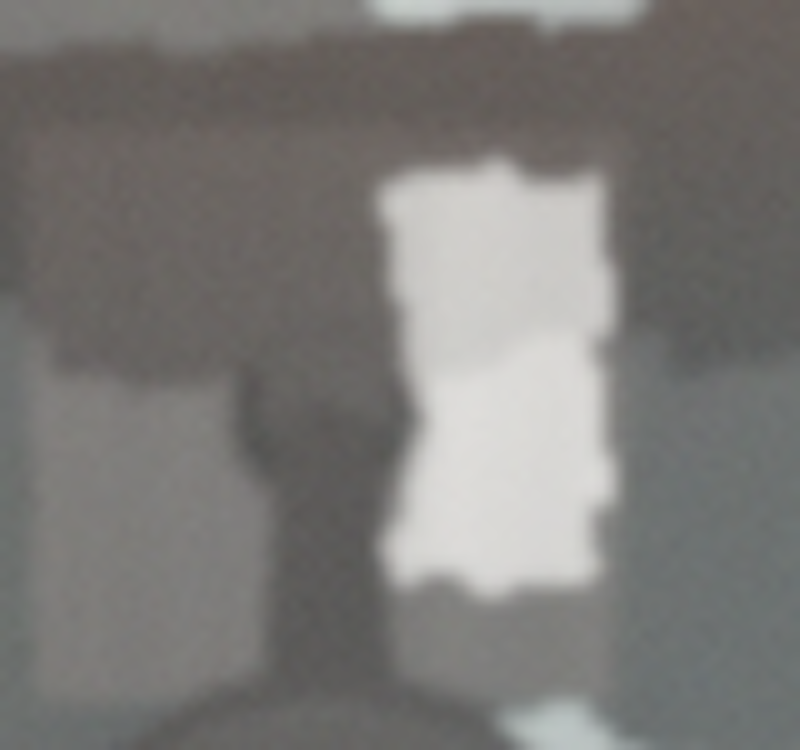

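The shaft is centred laterally and the hole lies about 1.4 mm further to -y. I'll correct to (652.4,-40.0) and insert with a force stop.

Run:
```python
from h import *
def st(m):
    s=env.read_state();print(m,round(s['time_s'],2),s['tool_pos'].round(1),s['force'].round(1),round(s['width'],1))
p=[652.4,-40.0]
env.move_l([*p,313],rate=30);env.hold(.3);st('above')
h=env.move_l([*p,301-25],rate=60,f_stop=5);st(('in',h))
if not h:
    h=env.move_l([*p,301-70],rate=80,f_stop=6);st(('deep',h))
    if not h:
        for d in (74,78,82,85,87):
            h=env.move_l([*p,301-d],rate=20,f_stop=20);st((d,h))
            if h:break
```

```text
above 9.89 [652.4 -40.1 313. ] [-0.1  0.  -0.9] 19.8
('in', False) 10.66 [652.6 -40.  276.1] [ 0.4 -0.5 -0.8] 19.8
('deep', False) 11.37 [652.5 -40.  230.9] [ 0.8 -0.2 -0.3] 19.5
(74, False) 11.72 [652.4 -40.  227.1] [-0.8  0.1 -1.9] 19.7
(78, False) 12.07 [652.7 -40.  223.3] [-0.  -0.4  2.8] 19.6
(82, False) 12.42 [652.7 -40.  219.2] [-0.   0.7  2.8] 19.3
(85, False) 12.72 [652.6 -40.  216. ] [ 0.9 -0.6  2.9] 19.6
(87, False) 12.97 [652.6 -40.  214. ] [2.1 0.4 2.7] 19.6
```

Force rose to about 4 N as expected at the catch. Nine views are used, so I'll check the tray numerically by image difference.

Run:
```python
from h import *
p=[652.4,-40.0]
h=env.move_l([*p,301-90],rate=20,f_stop=20);env.hold(.2);s=env.read_state();print(h,s['tool_pos'].round(1),s['force'].round(1))
shot('top','t1.png');shot('side','s1.png')
for n,f,o in(('top','t1','top0'),('side','s1','side0')):
    a=cv2.imread(f'pics/full_{f}.png');b=cv2.imread(f'pics/{o}.png')
    d=cv2.absdiff(a,b).max(2)
    r=d[215:275,325:400] if n=='top' else d[190:260,270:345]
    print(n,(r>40).sum(),np.argwhere(r>40).mean(0) if (r>40).any() else '')
    if n=='top': A=np.hstack([b[190:270,310:420],a[190:270,310:420]])
cv2.imwrite('pics/tray.png',cv2.resize(A,None,fx=3.5,fy=3.5,interpolation=2))
```

```text
False [652.5 -40.  211.1] [ 2.1 -0.7  3.6]
t1.png 13.4667 [652.5, -40.0, 211.1] [0.75699, 0.65343, 0.00012, 0.00014]
s1.png 13.5167 [652.5, -40.0, 211.1] [0.757, 0.65342, 0.00013, 0.00014]
top 2242 [21.441124   25.66503122]
side 2131 [37.64195214 25.85405913]
```

View pics/tray.png

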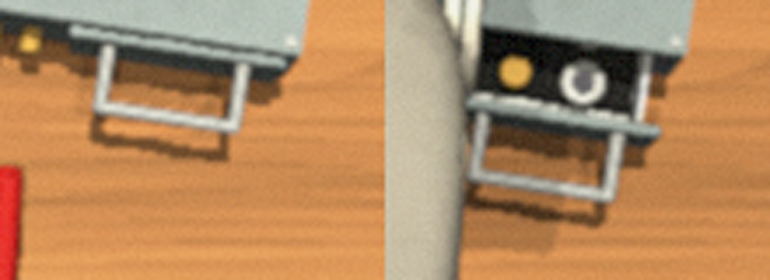

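The tray has sprung out by about 50 mm; the bar ends are now at roughly (336,241) and (374,246) in the top image. Next the rod goes back into its hole.

Run:
```python
from h import *
def st(m):
    s=env.read_state();print(m,round(s['time_s'],2),s['tool_pos'].round(1),s['force'].round(1),round(s['width'],1))
env.move_l([652.4,-40,345],rate=150);st('up')
p=[525.7,223.4];q=down(np.deg2rad(101))
env.reach([*p,345],q);env.move_l([*p,300],rate=100);env.hold(.3);st('over')
h=env.move_l([*p,265],rate=60,f_stop=5);st(h)
if not h:
    h=env.move_l([*p,205],rate=80,f_stop=6);st(h)
    if not h:
        h=env.move_l([*p,195.5],rate=15,f_stop=6);st(h)
        set_gripper(50);st('open');env.move_l([*p,330],rate=150);env.hold(.2)
        shot('wrist','w_back.png',(60,0,520,480),1)
for u,v in((335.7,241.4),(373.7,245.7)):print(px('top',u,v,89))
```

```text
up 14.61 [651.7 -39.9 343.6] [ 0.2 -0.3 -1. ] 19.6
over 16.63 [525.9 223.5 300.6] [-0.8  0.3 -1.2] 19.6
False 17.37 [525.8 223.4 265. ] [ 0.3  0.6 -1.2] 19.3
False 18.27 [526.  223.5 205.2] [-0.   0.3 -1.2] 19.3
True 18.85 [525.6 223.4 196.2] [-0.2  0.5  4.1] 19.5
open 19.51 [525.1 223.2 195.6] [-0.   0.4  0.2] 50.0
w_back.png 20.7583 [525.4, 223.3, 329.0] [0.63607, 0.77163, -0.00143, -0.00076]
[487.75092744 -90.17781348  89.        ]
[ 477.45556208 -183.72435133   89.        ]
```

The rod seated (contact at 196.2, the same height it was grasped at). Now I'll hook the bar and pull the tray to its stop.

Run:
```python
from h import *
def st(m):
    s=env.read_state();print(m,round(s['time_s'],2),s['tool_pos'].round(1),s['force'].round(1),round(s['width'],1))
a=np.deg2rad(-8.4);ax=np.array([np.cos(a),np.sin(a),0]);c=np.array([482.6,-137,147.])
q=down(np.deg2rad(81.6));set_gripper(36)
env.reach([c[0],c[1],260],q);env.hold(.2);st('above')
h=env.move_l(c,rate=70,f_stop=8);st(('down',h))
if not h:
    h=env.move_l(c-75*ax,rate=45,f_stop=12);st(('pulled',h));e=env.read_state()['tool_pos'];print('travel',(c-e)@ax)
    e[2]=147;env.move_l(e+8*ax,rate=40);e=e+8*ax;env.move_l(e+[0,0,150],rate=120);st('up')
    env.reach([400,250,420],down(np.deg2rad(110)));env.hold(.3)
    shot('top','t2.png');shot('side','s2.png')
```

```text
above 22.84 [ 483.1 -136.2  260.2] [ 0.5 -0.2 -0.6] 36.0
('down', False) 24.61 [ 482.8 -137.1  147.4] [0.5 0.2 0.2] 35.9
('pulled', True) 25.88 [ 420.3 -127.9  147.2] [1.4 0.  1.3] 36.2
travel 63.01309199073516
up 27.62 [ 427.8 -128.9  296.4] [-0.3 -1.1 -1. ] 35.9
t2.png 29.4083 [400.3, 249.5, 419.8] [0.57405, 0.81882, -0.00018, -5e-05]
s2.png 29.4583 [400.2, 249.6, 419.9] [0.57398, 0.81887, -0.00012, -6e-05]
```

View pics/t2.png

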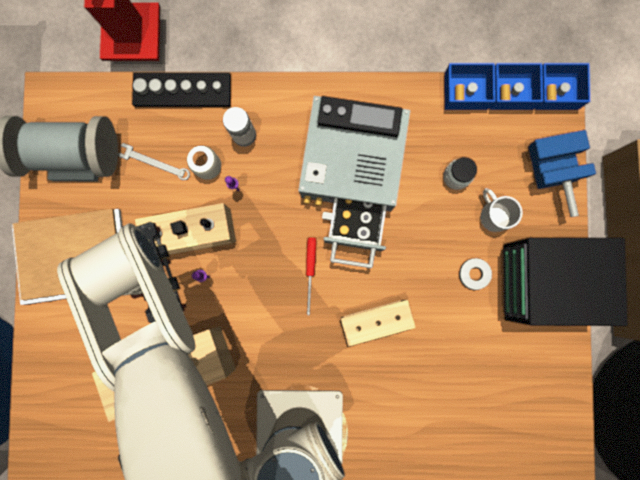

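The tray is out with bar ends at about (332,261) and (374,267), the rod is in the right-hand hole, and the bystanders are unmoved. The last view combines enlargements of bar before/after and the returned rod.

Run:
```python
from h import *
a=cv2.imread('pics/top0.png');b=cv2.imread('pics/full_t2.png');w=cv2.imread('pics/full_w_back.png')
f=lambda i,k:cv2.resize(i,None,fx=k,fy=k,interpolation=2)
A=f(a[200:280,320:400],4);B=f(b[200:280,320:400],4);C=f(w[130:290,230:410],1.5)[:240,:]
m=np.zeros((570,645,3),np.uint8);m[:320,:320]=A;m[:320,325:645]=B;m[325:565,:270]=C;m[325:565,330:570]=f(cv2.imread('pics/full_s2.png')[300:380,245:325],3)
cv2.imwrite('pics/fin.png',m)
```

```text
(no output)
```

View pics/fin.png

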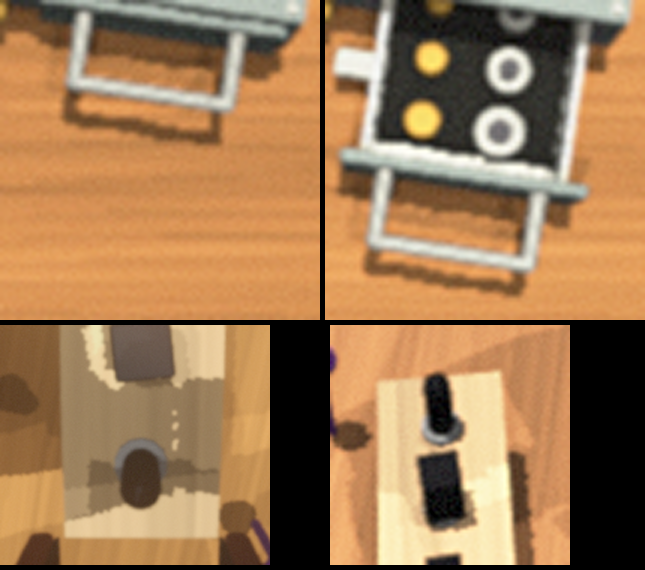

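Rod upright and seated on its collar. I'll measure the bar travel: left end (74,86)→(50,243), right end (230,104)→(205,263).

Run:
```python
from h import *
for a,b in(((74,86),(50,243)),((230,104),(205,263))):
    P,Q=[px('top',320+x/4,200+y/4,89) for x,y in(a,b)];print(P.round(1),Q.round(1),np.linalg.norm(P-Q).round(1))
```

```text
[537.1 -96.9  89. ] [440.  -82.5  89. ] 98.2
[ 526.2 -193.2   89. ] [ 428.1 -177.6   89. ] 99.3
```

The picture gives 98–99 mm, within pixel error of 100. There's time, so I'll do one slow second pull to be sure it's on the stop, then hand in.

Run:
```python
from h import *
a=np.deg2rad(-8.4);ax=np.array([np.cos(a),np.sin(a),0])
c=np.array([482.6,-137,147.])-50*ax
env.reach([c[0],c[1],260],down(np.deg2rad(81.6)));env.hold(.2)
h=env.move_l(c,rate=80,f_stop=8)
print(h)
if not h:
    h=env.move_l(c-20*ax,rate=12,f_stop=12);e=env.read_state()['tool_pos'];print(h,'contact travel',(c-e)@ax,env.read_state()['force'])
    env.hold(.2);e[2]=147
    env.move_l(e+9*ax,rate=25);env.move_l(e+9*ax+[0,0,150],rate=120)
env.reach([400,250,420],down(np.deg2rad(110)));env.hold(.3)
b=cv2.imread('pics/full_t2.png');s=shot('top','t3.png');n=cv2.imread('pics/full_t3.png')
d=cv2.absdiff(b,n).max(2);print('changed px tray region',(d[195:280,320:400]>40).sum(),'rack',(d[200:250,170:240]>40).sum())
workorder.sign_off();print(env.read_state()['time_s'])
```

```text
False
True contact travel 13.146211063449165 [1.67137557 0.18601833 0.71949106]
t3.png 37.875 [400.3, 249.5, 419.8] [0.57405, 0.81882, -0.00017, -6e-05]
changed px tray region 0 rack 0
the job is handed in; nothing more can be done
the job is handed in; nothing more can be done
```

The job is done and handed in at about 38 s on the robot's clock, inside the 61 s limit.

- **Release:** I took the release rod from the rack's right-hand hole and pushed it 90 mm down through the tester's hole. The tray sprang out about 50 mm.
- **Rod returned:** The rod went back into the same hole. Contact came at the height it was grasped at, and the pictures show it upright and resting on its collar.
- **Tray pulled:** I hooked the bar and pulled the tray to its stop. A slow second pull met the stop at the same place, again at the 12 N force limit, and the picture did not change.

**Last checks:** The top picture gives 98–99 mm of tray travel against the nominal 100, which is within pixel error. The arm-travel reading agrees with about 100 mm. The thick punch, short rod, purple rods and other things on the bench look unmoved. In the final pictures the arm hides part of the rack and most of the larger empty rack. Nothing failed.

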